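# Try the plunger in the pellet die and hold it half drawn

## Robot

A 6-joint arm with a two-finger parallel gripper is mounted at the origin on the work surface. World frame = base frame: x ahead of the robot, y to its left, z up, the work surface at z = 0. Lengths are in mm, angles in rad, forces in N, time in s.
With the tool pointing down it reaches from about 350 to 775 mm from the base axis. Payload 7.3 kg.
Tool frame: the origin (TCP) lies at the very end of the fingers, on their centre line; the grasp point (between the pads) lies 19 mm behind it; x points along the fingers, z is the direction in which the jaws open and shut, and the axes are right-handed (so a half turn about x gives the same grasp; the last joint's range is limited). The gripper opens to 92 mm and grips with 3 to 60 N. Pads are 19 mm wide; open, the fingers measure 130 mm over their backs; the gripper's body (75 mm by 190 mm) begins 47 mm behind the grasp point.
Start: joints at [1.089, 0.342, 1.524, -0, 1.275, -0.146], TCP at [172.986, 495.702, 226.741] pointing down, gripper open.
Joint ranges: [-2.53, 2.53], [-0.77, 2.02], [0.04, 2.7], [-1, 4.14], [0.28, 2.66], [-3.11, 3.11]. Speed limits (rad/s): [2.57, 2.57, 3.14, 3.14, 3.14, 3.14].

## Interface

Orientations are given as [roll, pitch, yaw] about the fixed x, y, z axes, in that order (R = Rz(yaw) Ry(pitch) Rx(roll)).
In Python, from plant import * gives the robot as it stands.
- The arm moves only by the tool carry_out, never from a script. Its argument "rows" is a list of rows, each a list of 4 numbers: the shift along the world's x, y, z in mm, then the turn about the world's z in degrees. In form: [[x, y, z, twist], ...]. A call has 1 to 20 rows; each row is the pose to reach, as a shift and turn from the pose measured when the call began; what a row does not reach only later rows make up. A row lasts 1/12 s, in which the tool goes at most 41.7 mm and 7.16 degrees, less where a joint would pass 70% of its speed; a pose out of reach is approached as far as the arm can. A call with a gripper value outside its range is refused whole. "hand" is the finger opening in mm, from 0 to 91.8, set as the call begins (left out, the last holds). The fingers move at their own pace and stop on an object; the grip force is fixed at half the most. Time passes only in rows, so rows that repeat a pose let the fingers close. It gives the time, the measured TCP pose, the force and the opening at its end, in the units of the state.
- get_obs(): the state, without advancing time (a new reading comes with each control period).
- capture(name): name is "scene" or "top" or "wrist"; returns the picture (400x640x3 uint8, red, green, blue); there is no depth.
- camera_info(name): a dict with "camera_matrix" (3x3 intrinsics, pixels), "pose" (4x4, takes a point from camera to world coordinates); the wrist camera has in their place "mount" (4x4, takes a point from camera to tool coordinates, whose origin is the TCP and whose axes are the tool frame's). Camera axes: x right, y down, z forward; pixel columns grow to the right and rows downward; lengths in mm; the calibration is good to about 2 mm. A picture is of the moment at which its call begins: read the wrist's pose just before it. camera_info takes no time and is no camera call.
- close_job(): hands the job in, once; it reports no verdict.
The state is a dict: "time": time; "joint_positions": joint angles; "dq": joint speeds; "tau": joint torques, N m; "tool_pos": TCP position; "tcp_rot": TCP orientation; "contact_force": force on the tool from outside, world axes, zero at the start; "moment": the same for the moment, N m; "grip_width": finger opening in mm.
Only numpy, scipy, OpenCV 4.12 (cv2) and the standard library are available. Lean on these libraries where they do the work, as an engineer would, in place of code of your own. Each camera call takes 0.05 s, during which the arm holds its last target. There are 200 camera calls.

## Task

The parts of two pellet-press dies have been washed: take the thicker plunger from among them on the tray, by its knurled head, and lower it (do not drop it) into the larger die, the one with the blue band, until it is fully home. Then draw it straight back up about 30 mm, so that the lower half of the shank stays in the bore, and finish while holding it there, still and upright, so that I can look over the shank for fresh score marks. Do not lift, tip, jam or drag the die along, and leave the other die and everything else where it is.

Things in the scene. Friction and masses are not known exactly. Their poses are not given: they have to be found in the camera images.
- plunger_blue: The thicker of two bright steel plungers (0.45 kg, nominal), loose, standing upright on its lower end in the tray at the start. Shank 25 mm diameter and 74 mm long, its lowest 3 mm tapering to 22 mm; above it a knurled dark head 34 mm diameter and 30 mm high (the place to grip: round, from above, with any yaw). Origin at the centre of the shank's lower end, z up along the shank: the head runs from 74 to 104 mm above it.
- plunger_blue_head (a point): Centre of the thicker plunger's head, halfway up it and on its axis (89 mm above the plunger's lower end). When the plunger is fully home in the die, the head's underside is 12 mm above the die's mouth.
- die_blue: The larger pellet die: dark round base flange 84 mm diameter and 14 mm high with a small brass nipple on its rim, on it a bright steel sleeve 60 mm diameter with a blue band, 76 mm high in all; 1.3 kg, loose, upright on the tray's 4 mm thick floor, so it gives way a little sideways. The empty vertical bore is 26 mm diameter (1 mm wider than the shank), widening to 32 mm over the top 5 mm, and 62 mm deep, centred. Origin at the centre of the underside, z up.
- die_blue_mouth (a point): Centre of the bore's mouth in the top face of the larger die's sleeve, 76 mm above the die's underside. With the plunger fully home its lower end is 62 mm below this point.
- die_red: Bystander: the smaller die, base 68 mm and sleeve 46 mm diameter, red band, 64 mm high, empty. Origin at the centre of its underside.
- plunger_red: Bystander: the thinner plunger (shank 15 mm, head 24 mm diameter, 86 mm tall), standing in the tray. Origin at the centre of its lower end.
- wax_jar: Bystander: amber jar with white cap, 62 mm diameter, 70 mm high, in the tray; origin under its centre.
- release_ring: Bystander: steel ring 54 mm outside, 24 mm high, in the tray; origin under its centre.
- sample_cup: Bystander: white sample cup 40 mm diameter, 24 mm high, in the tray; origin under its centre.
- pressed_pellet: Bystander: pressed reddish pellet in an aluminium cup, 40 mm diameter, 9 mm high, on the bench to the left of the tray; origin under its centre.
- spacer_disc: Bystander: small steel disc 25 mm diameter, 12 mm high, in the tray; origin under its centre.
- mortar: Bystander: white mortar bowl, 96 mm diameter, 45 mm high, on the bench to the left of the tray; origin under its centre.
- tray: The steel tray with a dark green lining, 270 (its x) by 440 mm (its y), floor 4 mm thick, rim 22 mm high, fixed. The two dies and the jar stand in a row along its far long side about 130 mm apart; the two plungers, the ring and the sample cup in a row along its near side about 110 mm apart; either row in any order. Origin under its centre.
- spatula: Bystander: spatula, 200 mm long, lying on the bench to the right of the tray.
- brush: Bystander: brush, lying on the bench to the right of the spatula.
Mind the look-alikes: they are no part of the job. Leave any purple look-alike of the die_blue alone.

How it is judged (in metres and radians):
On the way, in this order (a step that is already met when the one before it is completed fails the run):
1. the plunger is picked up and held above the die's mouth level (z of plunger_blue in the frame of die_blue_mouth above 0.002 m and contact force between the fingers and plunger_blue above 3 N), for 0.1 s.
2. the plunger is fully home in the bore of the blue-banded die and still gripped (z of plunger_blue in the frame of die_blue_mouth below -0.058 m and horizontal distance between plunger_blue and die_blue_mouth below 0.004 m and angle between the z axis of plunger_blue and the z axis of die_blue, either way round below 0.06 rad and contact force between the fingers and plunger_blue above 3 N), for 0.2 s.
At the end, for the whole second after the job is handed in: Fingers hold the plunger still and upright (3.4 degrees), drawn up 30 mm from home within 8 mm either way, its lower end still in the bore and nothing else carrying it (under 15 N between plunger and die); the die stands flat on the tray within 20 mm of where it was (z of plunger_blue in the frame of die_blue_mouth between -0.04 and -0.024 m and horizontal distance between plunger_blue and die_blue_mouth below 0.004 m and angle between the z axis of plunger_blue and the z axis of die_blue, either way round below 0.06 rad and angle between plunger_blue's own z axis and vertical below 0.06 rad and contact force between the fingers and plunger_blue above 4 N and contact force between plunger_blue and die_blue below 15 N and linear speed of plunger_blue below 0.01 m/s and angle between die_blue's own z axis and vertical below 0.035 rad and distance of die_blue from where it was at the start of the episode below 0.02 m and z of die_blue in the frame of tray below 0.007 m); the arm keeps its last pose, push and grip.
It fails at once if the blue-banded die is tipped, or lifted off the tray (angle between die_blue's own z axis and vertical above 0.1 rad or z of die_blue in the frame of tray above 0.012 m).
It fails at once if the blue-banded die is dragged along by more than 25 mm (distance of die_blue from where it was at the start of the episode above 0.025 m).
It fails at once if the plunger is dropped or slammed down the bore (over 0.4 m/s), or jammed hard in it (over 60 N) ((horizontal distance between plunger_blue and die_blue_mouth below 0.01 m and z of plunger_blue in the frame of die_blue_mouth below -0.01 m and linear speed of plunger_blue above 0.4 m/s) or contact force between plunger_blue and die_blue above 60 N).
It fails at once if the other die, its plunger or another bystander is disturbed (over 20 mm) (distance of any of die_red, plunger_red, wax_jar, release_ring, sample_cup, pressed_pellet, spacer_disc, mortar, spatula, brush from where it was at the start of the episode above 0.02 m).
It also fails if it takes over 51 s, if anything falls off the work surface, if the arm or the gripper's body presses on something with over 40 N, if the wrist force passes 120 N, or if a joint passes its speed limit or range.

## Working session

There is one attempt and no reset: what is moved stays moved. The work goes in short steps, Python scripts to look and compute and a tool call to move; the robot and the scene stay as the last step left them, time stands still between calls to the robot, and variables do not carry over. Pictures are saved under pics/ and viewed, about 8 in all and at most 12, crops included, and the job is handed in when it is done.

Besides the shell and the picture viewer there is one more tool, called after "Emit:" by a JSON object that holds its "fn" and its "kwargs", one argument or row to a line. carry_out: Moves the arm, as the interface text tells. Its arguments: {"type":"object","properties":{"rows":{"type":"array"},"hand":{"type":"number"}},"required":["rows"]}

```bash
mkdir -p pics; cat > h.py <<'E'
from plant import *
import numpy as np, cv2
from scipy.spatial.transform import Rotation as R
def save(n,img): cv2.imwrite(f'pics/{n}.png',img[:,:,::-1])
def campose(name,o=None):
    c=camera_info(name); K=np.array(c['camera_matrix'])
    if name=='wrist':
        o=o or get_obs(); T=np.eye(4); T[:3,:3]=R.from_euler('xyz',o['tcp_rot']).as_matrix(); T[:3,3]=o['tool_pos']
        return K,T@np.array(c['mount'])
    return K,np.array(c['pose'])
def ray(K,T,u,v,z):
    d=T[:3,:3]@np.linalg.inv(K)@[u,v,1]; p=T[:3,3]; return p+d*(z-p[2])/d[2]
def proj(K,T,P):
    q=np.linalg.inv(T)@np.append(P,1); q=K@q[:3]; return q[:2]/q[2]
E
python3 - <<'E'
from h import *
o=get_obs(); print(o)
for n in('top','scene'):
    K,T=campose(n); print(n,K.round(1).tolist(),T.round(3).tolist())
    save(n+'0',capture(n))
print(camera_info('wrist'))
E
```

```text
{'time': 0.0, 'joint_positions': array([ 1.08900780e+00,  3.42715100e-01,  1.52499980e+00, -6.57480748e-06,
        1.27540055e+00, -1.46013545e-01]), 'dq': array([ 0.00139396,  0.00082097, -0.0015875 ,  0.00069881,  0.00140879,
        0.00047142]), 'tau': array([ 1.87548071e-04, -4.31235588e+01, -2.44223589e+01,  7.17162900e-02,
        5.60202822e-02, -9.17131229e-05]), 'tool_pos': array([172.78808554, 495.32717605, 226.05492955]), 'tcp_rot': array([ 2.99970775,  1.56927352, -2.04845429]), 'contact_force': array([-0.77301232,  0.99422365,  0.07260164]), 'moment': array([ 0.00975756,  0.01303314, -0.02794237]), 'grip_width': 91.81503633583459}
top [[399.9, 0.0, 311.9], [0.0, 399.9, 196.8], [0.0, 0.0, 1.0]] [[-0.007, -0.981, 0.196, 233.031], [-1.0, 0.006, -0.006, 6.159], [0.004, -0.196, -0.981, 1498.908], [0.0, 0.0, 0.0, 1.0]]
scene [[374.0, 0.0, 329.6], [0.0, 374.0, 198.1], [0.0, 0.0, 1.0]] [[-0.826, 0.476, -0.301, 877.146], [0.563, 0.693, -0.45, 527.562], [-0.005, -0.541, -0.841, 1048.794], [0.0, 0.0, 0.0, 1.0]]
{'camera_matrix': array([[352.60952488,   0.        , 319.69324868],
       [  0.        , 352.60952488, 206.12790146],
       [  0.        ,   0.        ,   1.        ]]), 'mount': array([[-1.06279392e-03, -2.59312940e-01,  9.65792768e-01,
        -1.59420587e+02],
       [-1.01060429e-03, -9.65792541e-01, -2.59313991e-01,
         7.07942869e+01],
       [ 9.99998925e-01, -1.25163165e-03,  7.64375672e-04,
        -5.33146954e-01],
       [ 0.00000000e+00,  0.00000000e+00,  0.00000000e+00,
         1.00000000e+00]])}
```

View pics/top0.png

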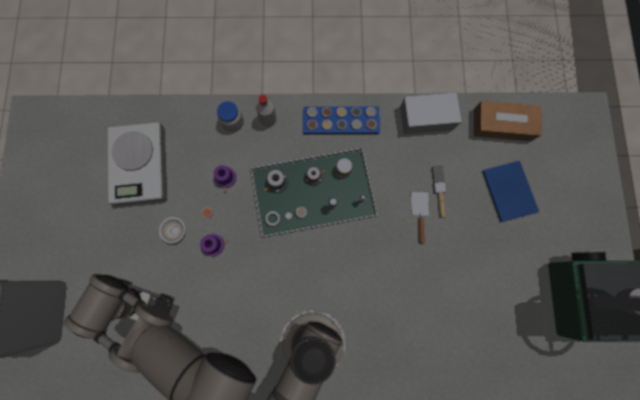

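View pics/scene0.png

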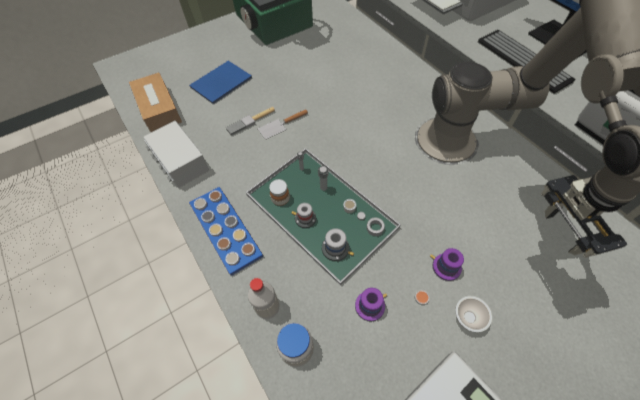

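The top view shows these candidates. Dies: larger steel (275,179), smaller steel (313,173), and purple look-alikes at (223,176) and (211,244). Plungers: (333,203) looks thicker, (362,199) looks thinner. I choose the die at (275,179) and the plunger at (333,203), and will check both in one close crop.

```bash
python3 - <<'E'
from h import *
a=cv2.imread('pics/top0.png')[140:240,245:385]; b=cv2.imread('pics/scene0.png')[145:280,245:405]
a=cv2.resize(a,(560,400),interpolation=cv2.INTER_CUBIC)
b=cv2.resize(b,None,fx=5,fy=5,interpolation=cv2.INTER_CUBIC)[:,:]
b=cv2.convertScaleAbs(cv2.resize(b,(700,590)),alpha=1.1)
cv2.imwrite('pics/crop.png',b)
K,T=campose('top')
for n,u,v,z in [('die',275.5,175,80),('dred',313,171,68),('plug',332.5,202,108),('plred',361.5,198,90)]: print(n,ray(K,T,u,v,z).round(0))
K,T=campose('scene')
for n,u,v,z in [('die',336,236,80),('dred',304,210,68),('plug',323,171,108),('plred',300,154,90)]: print(n,ray(K,T,u,v,z).round(0))
E
```

```text
die [599. 131.  80.]
dred [616.  -7.  68.]
plug [492. -74. 108.]
plred [ 509. -180.   90.]
die [588. 127.  80.]
dred [615.  -6.  68.]
plug [500. -71. 108.]
plred [ 517. -184.   90.]
```

View pics/crop.png

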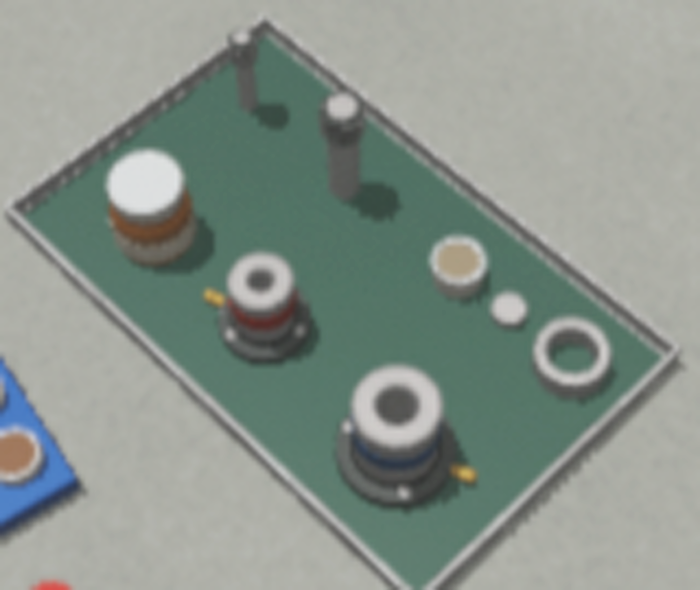

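The crop shows the blue band on the larger die (scene pixel 336,238) and the thicker plunger at (323,170). The thin plunger and the red-banded die are clearly smaller. The choice holds.

```bash
python3 - <<'E'
from h import *
o=get_obs(); print(R.from_euler('xyz',o['tcp_rot']).as_matrix().round(3), o['tool_pos'])
K,T=campose('wrist'); print(T.round(2))
K,T=campose('top'); print(ray(K,T,275.5,177,80),ray(K,T,333,201.5,108))
K,T=campose('scene'); print(ray(K,T,335.7,237.6,80),ray(K,T,323.2,169.5,108))
E
```

```text
[[-0.001 -0.944  0.33 ]
 [-0.001  0.33   0.944]
 [-1.     0.    -0.001]] [172.81948243 495.37119918 226.1277371 ]
[[ 3.3000e-01  9.1000e-01  2.4000e-01  1.0590e+02]
 [ 9.4000e-01 -3.2000e-01 -9.0000e-02  5.1838e+02]
 [-0.0000e+00  2.6000e-01 -9.7000e-01  3.8556e+02]
 [ 0.0000e+00  0.0000e+00  0.0000e+00  1.0000e+00]]
[591.29057211 130.6868604   80.        ] [493.66267465 -76.15005747 108.        ]
[592.09982559 131.14399999  80.        ] [496.71117994 -75.65258602 108.        ]
```

Emit:
{"fn": "carry_out", "kwargs": {
  "rows": [
    [20, -34, 0, 0],
    [40, -69, 0, 0],
    [60, -104, 0, 0],
    [80, -139, 0, 0],
    [100, -174, 0, 0],
    [120, -209, 0, 0],
    [140, -244, 0, 0],
    [160, -279, 0, 0],
    [180, -314, 0, 0],
    [200, -349, 0, 0],
    [220, -384, 0, 0],
    [240, -420, 0, 0],
    [260, -456, 0, 0],
    [280, -492, 0, 0],
    [300, -528, 0, 0],
    [320, -565, 0, 0],
    [320, -567, 0, 0],
    [320, -567, 0, 0],
    [320, -567, 0, 0],
    [320, -567, 0, 0]
  ],
  "hand": 91
}}

```text
time: 1.77
tool_pos: [492.1, -70.4, 226.0]
tcp_rot: [2.256, 1.569, -2.791]
contact_force: [-0.1, -0.5, 0.1]
grip_width: 91.1
```

```bash
python3 - <<'E'
from h import *
o=get_obs(); K,T=campose('wrist',o); im=capture('wrist'); save('w1',im)
print(o['tool_pos'],o['tcp_rot'],proj(K,T,[495,-75.5,108]),proj(K,T,[495,-75.5,93]),proj(K,T,[591.7,131,80]))
E
```

```text
[492.06969139 -70.38557054 225.96541416] [ 2.2556658   1.56917131 -2.79148285] [315.4806784  207.21757068] [315.68224094 202.64400562] [565.46604615 223.8739486 ]
```

View pics/w1.png

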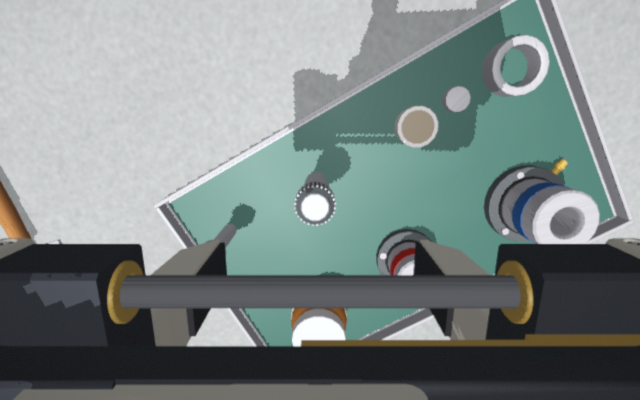

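The wrist view shows the plunger head's white top at about (315,208) and the die mouth at about (568,223). The die has the blue band. Both are close to my predictions, so I'll measure them finely with blobs.

```bash
cat >> h.py <<'E'
def blobs(mask,x0,x1,y0,y1,amin=60):
    m=np.zeros(mask.shape,np.uint8); m[y0:y1,x0:x1]=mask[y0:y1,x0:x1]
    n,l,s,c=cv2.connectedComponentsWithStats(m); out=[]
    for i in range(1,n):
        if s[i,4]>amin:
            p=cv2.findContours((l==i).astype(np.uint8),cv2.RETR_EXTERNAL,cv2.CHAIN_APPROX_NONE)[0][0]
            e=cv2.fitEllipse(p); out.append((s[i,4],np.round(c[i],1),np.round(e[0],1),np.round(e[1],1)))
    return out
E
python3 - <<'E'
from h import *
im=cv2.imread('pics/w1.png').astype(int); mn,mx=im.min(2),im.max(2)
K,T=campose('wrist'); 
for b in blobs((mn>215),290,345,175,240): print('head',b, ray(K,T,*b[2],108).round(1))
bright=blobs((mn>165),520,605,185,262)
for b in bright: print('rim',b, ray(K,T,*b[2],80).round(1))
for b in blobs((mn<150)&(mx-mn<25),545,592,203,243): print('bore',b, ray(K,T,*b[2],80).round(1))
print(im[223,525:612].tolist())
print(im[208,290:342,1].tolist())
E
```

```text
head (np.int32(529), array([314.4, 207. ]), array([314.4, 207. ]), array([24.6, 25.6])) [494.8 -76.2 108. ]
rim (np.int32(2220), array([567.7, 218.7]), array([568.2, 220.1]), array([55.9, 73.2])) [589.1 134.2  80. ]
bore (np.int32(743), array([565.3, 222.6]), array([565.3, 222.6]), array([27.6, 32.5])) [590.6 131.3  80. ]
[[119, 114, 115], [119, 113, 114], [119, 114, 114], [118, 113, 113], [118, 113, 113], [118, 112, 113], [115, 110, 109], [150, 143, 144], [200, 194, 195], [211, 205, 206], [213, 207, 208], [225, 219, 220], [232, 226, 227], [233, 227, 228], [232, 227, 228], [232, 226, 228], [232, 226, 227], [232, 226, 227], [231, 225, 226], [231, 225, 226], [231, 224, 225], [230, 224, 225], [230, 224, 224], [227, 221, 222], [205, 199, 198], [147, 141, 141], [108, 103, 104], [104, 99, 99], [103, 98, 98], [102, 98, 98], [101, 97, 97], [101, 97, 97], [101, 96, 97], [101, 96, 96], [103, 98, 98], [107, 102, 103], [110, 106, 106], [112, 107, 107], [110, 105, 105], [106, 102, 102], [111, 105, 106], [115, 110, 110], [118, 112, 114], [117, 113, 113], [117, 112, 112], [118, 113, 113], [118, 113
[... 225 characters left out ...]
8], [221, 216, 216], [229, 223, 223], [229, 223, 224], [229, 223, 224], [230, 224, 224], [229, 223, 224], [230, 224, 224], [230, 224, 225], [231, 225, 225], [231, 225, 225], [231, 226, 226], [231, 225, 225], [228, 222, 223], [199, 193, 193], [159, 155, 150], [148, 143, 141], [149, 144, 143], [145, 139, 140], [129, 124, 124], [111, 106, 107], [103, 98, 98], [99, 93, 93], [96, 92, 92], [96, 92, 92], [98, 93, 93], [98, 93, 93], [98, 93, 94]]
[182, 182, 183, 186, 204, 180, 134, 113, 112, 114, 140, 188, 245, 255, 255, 255, 253, 254, 255, 255, 255, 255, 255, 255, 255, 255, 255, 255, 255, 255, 254, 255, 255, 255, 255, 254, 255, 250, 196, 129, 99, 96, 96, 132, 218, 207, 182, 174, 173, 173, 173, 172]
```

Emit:
{"fn": "carry_out", "kwargs": {
  "rows": [
    [2.7, -5.8, 0, 0],
    [2.7, -5.8, -30, 0],
    [2.7, -5.8, -60, 0],
    [2.7, -5.8, -90, 0],
    [2.7, -5.8, -115, 0],
    [2.7, -5.8, -135, 0],
    [2.7, -5.8, -145, 0],
    [2.7, -5.8, -150, 0],
    [2.7, -5.8, -150, 0],
    [2.7, -5.8, -150, 0],
    [2.7, -5.8, -150, 0]
  ]
}}

```text
time: 2.73
tool_pos: [495.8, -76.2, 77.4]
tcp_rot: [-2.112, 1.569, -0.875]
contact_force: [-1.4, -0.2, 0.3]
grip_width: 90.9
```

Emit:
{"fn": "carry_out", "kwargs": {
  "rows": [
    [0, 0, 0, 0],
    [0, 0, 0, 0],
    [0, 0, 0, 0],
    [0, 0, 0, 0],
    [0, 0, 0, 0],
    [0, 0, 0, 0],
    [0, 0, 0, 0],
    [0, 0, 0, 0],
    [0, 0, 0, 0],
    [0, 0, 0, 0]
  ],
  "hand": 25
}}

```text
time: 3.57
tool_pos: [495.8, -76.2, 77.4]
tcp_rot: [-2.137, 1.569, -0.9]
contact_force: [-0.1, -0.4, 0.1]
grip_width: 33.3
```

Emit:
{"fn": "carry_out", "kwargs": {
  "rows": [
    [0, 0, 10, 0],
    [0, 0, 30, 0],
    [0, 0, 55, 0],
    [0, 0, 80, 0],
    [0, 0, 95, 0],
    [0, 0, 105, 0],
    [12, 18, 105, 0],
    [28, 43, 105, 0],
    [44, 68, 105, 0],
    [60, 93, 105, 0],
    [76, 118, 105, 0],
    [88, 136, 105, 0],
    [95, 147, 105, 0],
    [95, 147, 105, 0],
    [95, 147, 105, 0],
    [95, 147, 105, 0],
    [95, 147, 105, 0]
  ]
}}

```text
time: 4.98
tool_pos: [590.2, 69.7, 182.4]
tcp_rot: [-2.559, 1.569, -1.323]
contact_force: [0.2, -0.0, -4.2]
grip_width: 33.5
```

```bash
python3 - <<'E'
from h import *
o=get_obs(); K,T=campose('wrist',o); im=capture('wrist'); save('w2',im)
print(o['tool_pos'],R.from_euler('xyz',o['tcp_rot']).as_matrix().round(4).tolist(),o['contact_force'],o['grip_width'])
i=im.astype(int); mn,mx=i.min(2),i.max(2)
p=proj(K,T,[591,131,80]); q=proj(K,T,[o['tool_pos'][0],o['tool_pos'][1],o['tool_pos'][2]-73.4]); print('pred die',p,'pred lower end',q)
u,v=p.astype(int)
for b in blobs((mn<150)&(mx-mn<25),u-26,u+26,v-24,v+24): print('bore',b, ray(K,T,*b[2],80).round(1))
for b in blobs((mn>165),u-50,u+50,v-45,v+45): print('rim',b, ray(K,T,*b[2],80).round(1))
E
```

```text
[590.16238935  69.70017703 182.44890927] [[0.0005, -0.9444, 0.3288], [-0.0019, 0.3288, 0.9444], [-1.0, -0.0011, -0.0017]] [ 0.17237559 -0.01542725 -4.2038057 ] 33.48290234338886
pred die [397.38678333 181.76218602] pred lower end [320.38811927 217.60963967]
bore (np.int32(1340), array([398.4, 180. ]), array([398.3, 180. ]), array([39.4, 41.4])) [589.9 132.   80. ]
rim (np.int32(3042), array([396.6, 181.5]), array([396.9, 181.1]), array([70.7, 79.2])) [590.4 130.8  80. ]
rim (np.int32(121), array([439.2, 221.8]), array([440.1, 221.6]), array([ 8.1, 23.1])) [632.3 153.7  80. ]
```

View pics/w2.png

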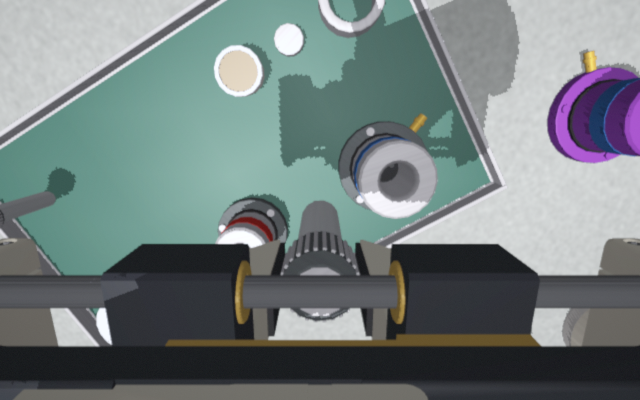

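The wrist view shows the shank hanging upright with its end at about (320,217) and the bore mouth at about (397,181). That makes the shift to the die about (0, +61.7). Next I'll hover just above the mouth and check.

Emit:
{"fn": "carry_out", "kwargs": {
  "rows": [
    [0, 10, 0, 0],
    [0, 25, 0, 0],
    [0, 40, 0, 0],
    [0, 53, 0, 0],
    [0, 61.7, 0, 0],
    [0, 61.7, -8, 0],
    [0, 61.7, -16, 0],
    [0, 61.7, -22, 0],
    [0, 61.7, -24, 0],
    [0, 61.7, -24, 0],
    [0, 61.7, -24, 0],
    [0, 61.7, -24, 0]
  ]
}}

```text
time: 6.03
tool_pos: [590.6, 131.0, 158.8]
tcp_rot: [-2.155, 1.569, -0.92]
contact_force: [0.2, -0.6, -4.7]
grip_width: 33.4
```

```bash
python3 - <<'E'
from h import *
o=get_obs(); K,T=campose('wrist',o); im=capture('wrist'); 
print(o['tool_pos'],o['contact_force'],o['grip_width'])
t=o['tool_pos']; print(proj(K,T,[t[0],t[1],t[2]-73.4]),proj(K,T,[590.2,131.5,80]))
s=cv2.resize(im[120:300,220:420],None,fx=3,fy=3,interpolation=cv2.INTER_CUBIC); save('w3',s)
E
```

```text
[590.60581316 131.01873537 158.79504963] [ 0.22766595 -0.56482475 -4.67463591] 33.42873653508819
[320.34650175 217.52399571] [320.78940051 214.54689673]
```

View pics/w3.png

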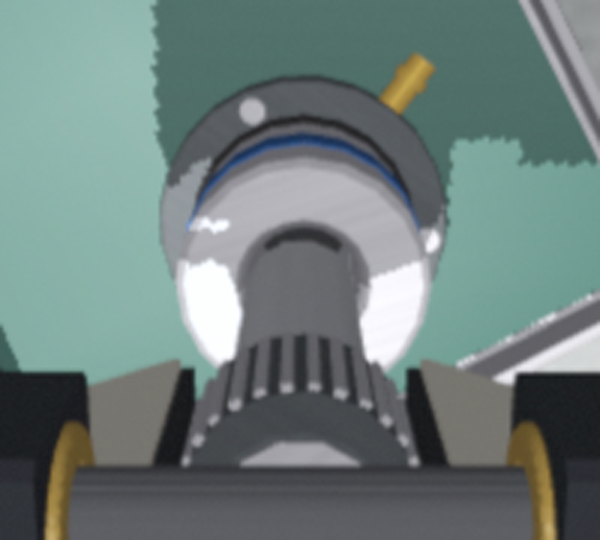

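The shank is centred on the mouth to within about 1 mm, needing roughly 0.7 mm more along the jaw axis and 1 mm toward the camera (−x). I'll correct that and start down slowly.

Emit:
{"fn": "carry_out", "kwargs": {
  "rows": [
    [-0.6, 0.7, 0, 0],
    [-1, 0.9, 0, 0],
    [-1, 0.9, -3, 0],
    [-1, 0.9, -6, 0],
    [-1, 0.9, -9, 0],
    [-1, 0.9, -12, 0],
    [-1, 0.9, -15, 0],
    [-1, 0.9, -15, 0],
    [-1, 0.9, -15, 0],
    [-1, 0.9, -15, 0]
  ]
}}

```text
time: 6.92
tool_pos: [589.9, 131.9, 143.8]
tcp_rot: [-1.976, 1.568, -0.741]
contact_force: [1.6, -1.1, -6.7]
grip_width: 33.2
```

Emit:
{"fn": "carry_out", "kwargs": {
  "rows": [
    [0.3, -0.2, -3, 0],
    [0.3, -0.2, -6, 0],
    [0.3, -0.2, -9, 0],
    [0.3, -0.2, -12, 0],
    [0.3, -0.2, -15, 0],
    [0.3, -0.2, -18, 0],
    [0.3, -0.2, -21, 0],
    [0.3, -0.2, -24, 0],
    [0.3, -0.2, -24, 0],
    [0.3, -0.2, -24, 0]
  ]
}}

```text
time: 7.75
tool_pos: [590.2, 131.7, 119.3]
tcp_rot: [-2.072, 1.568, -0.837]
contact_force: [3.9, 1.2, -7.0]
grip_width: 33.6
```

Emit:
{"fn": "carry_out", "kwargs": {
  "rows": [
    [0.4, 0.1, -3, 0],
    [0.5, 0.1, -6, 0],
    [0.5, 0.1, -9, 0],
    [0.5, 0.1, -12, 0],
    [0.5, 0.1, -15, 0],
    [0.5, 0.1, -18, 0],
    [0.5, 0.1, -21, 0],
    [0.5, 0.1, -23, 0],
    [0.5, 0.1, -23, 0],
    [0.5, 0.1, -23, 0]
  ]
}}

```text
time: 8.58
tool_pos: [590.6, 131.7, 95.8]
tcp_rot: [-2.232, 1.568, -0.997]
contact_force: [3.8, -1.9, -7.2]
grip_width: 33.6
```

Emit:
{"fn": "carry_out", "kwargs": {
  "rows": [
    [0.3, -0.2, -0.7, 0],
    [0.3, -0.2, -1.4, 0],
    [0.3, -0.2, -2.1, 0],
    [0.3, -0.2, -2.8, 0],
    [0.3, -0.2, -3.4, 0],
    [0.3, -0.2, -3.8, 0],
    [0.3, -0.2, -3.8, 0],
    [0.3, -0.2, -3.8, 0],
    [0.3, -0.2, -3.8, 0]
  ]
}}

```text
time: 9.33
tool_pos: [590.9, 131.6, 91.9]
tcp_rot: [-2.286, 1.568, -1.051]
contact_force: [1.8, -0.2, -4.3]
grip_width: 33.5
```

Emit:
{"fn": "carry_out", "kwargs": {
  "rows": [
    [0.1, 0, -0.4, 0],
    [0.1, 0, -0.8, 0],
    [0.1, 0, -1.2, 0],
    [0.1, 0, -1.2, 0],
    [0.1, 0, -1.2, 0]
  ]
}}

```text
time: 9.75
tool_pos: [591.1, 131.6, 91.4]
tcp_rot: [-2.078, 1.568, -0.843]
contact_force: [-0.6, -1.1, 4.4]
grip_width: 33.4
```

The plunger bottomed at TCP z 91.4, exactly where predicted, with about 9 N on the floor of the bore. Now I'll draw it up 30 mm.

Emit:
{"fn": "carry_out", "kwargs": {
  "rows": [
    [0, 0, 0, 0],
    [0, 0, 0, 0],
    [0, 0, 0, 0],
    [0, 0, 0, 0],
    [0, 0, 2, 0],
    [0, 0, 5, 0],
    [0, 0, 8, 0],
    [0, 0, 11, 0],
    [0, 0, 14, 0],
    [0, 0, 17, 0],
    [0, 0, 20, 0],
    [0, 0, 23, 0],
    [0, 0, 26, 0],
    [0, 0, 28, 0],
    [0, 0, 30, 0],
    [0, 0, 30, 0],
    [0, 0, 30, 0],
    [0, 0, 30, 0]
  ]
}}

```text
time: 11.25
tool_pos: [591.0, 131.6, 121.3]
tcp_rot: [-2.138, 1.568, -0.903]
contact_force: [0.6, -0.2, -3.7]
grip_width: 33.0
```

```bash
python3 - <<'E'
from h import *
o=get_obs(); K,T=campose('wrist',o); im=capture('wrist'); s0=capture('scene')
print(o['time'],o['tool_pos'],o['contact_force'],o['moment'],o['grip_width'],R.from_euler('xyz',o['tcp_rot']).as_matrix()[:,0])
a=cv2.resize(im[120:300,220:420],(400,360)); b=cv2.resize(s0[180:280,280:391],(400,360),interpolation=cv2.INTER_CUBIC)
save('w4',np.hstack([a,b]))
E
```

```text
11.25 [590.98587283 131.60280411 121.29488252] [ 0.64872916 -0.19838601 -3.66046702] [-0.04009217  0.00270095  0.01660526] 33.0130406735524 [ 0.00157307 -0.00199535 -0.99999677]
```

View pics/w4.png

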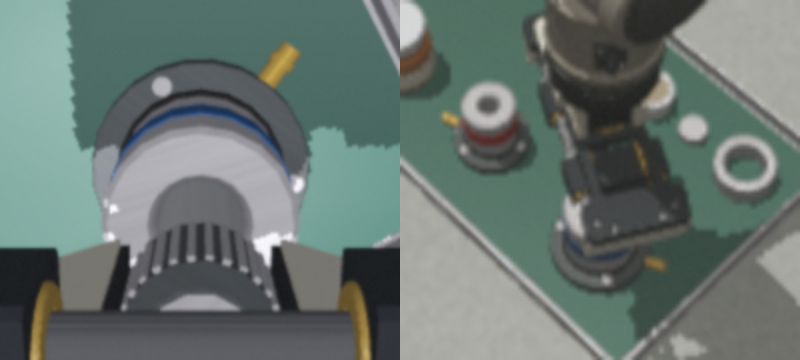

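The plunger stands upright in the bore with the shank partly drawn out. The die sits flat on the tray and hasn't visibly moved. The side force is under 1 N and the vertical load is about the plunger's own weight.

```bash
python3 -c "
from h import *
print(close_job()); o=get_obs(); print(o['time'],o['tool_pos'],o['contact_force'],o['grip_width'])"
```

```text
the job is handed in; nothing more can be done
None
the job is handed in; nothing more can be done
```

I gripped the thicker plunger by its head and lowered it into the blue-banded die until it was home. I then drew it up 30 mm and handed the job in at about 11.4 s with the plunger held there, still gripped.

- **Fully home:** it touched bottom with the tool at 91.4 mm, the height I had predicted, with about 9 N on the floor of the bore. Side forces at the end of each step on the way down were 4 N or less.
- **Drawn up:** the tool ended at 121.3 mm, which is 29.9 mm up, and was tilted about 0.003 rad. Side force was under 1 N, and the vertical load was −3.7 N, about the plunger's own weight (4.4 N).
- **Die and surroundings:** the last pictures show the die flat and, by eye, where it was. The red die and the other parts I could see looked undisturbed, though the robot hid some of the tray.

No check failed. The only disagreement was in the measured position of the bore mouth. The views differed by 1 to 2 mm, and I corrected for this by watching the side force on the way in. I could not get a reading after handing in, so there is no measurement of the final held second.

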